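Turn the frit carousel to bring the blue jar to the pointer

TASK

Turn the jar carousel, pushing it round with a fingertip at its rim or on its red pegs, until the blue jar stands right at the front, in line with the yellow triangle, and then take the hand away and leave it at rest. Do not touch or lift any jar: all five must stay standing in their collars. Leave the bottle, the paperweight and the tin where they are.

Things in the scene. Friction and masses are not known exactly. Their poses are not given: they have to be found in the camera images.
- board: Fixed grey round board under the carousel, 300 mm across, 8 mm thick. Origin at its centre on the table, on the carousel's turning axis. On its own -x side (the front, roughly towards the robot) a 60 mm wide tongue sticks out to 198 mm from the axis, with a flat yellow triangle on it whose tip points at the axis. Place and direction vary.
- front_spot (a point): Where the middle of the blue jar must come: on the board's front line, 65 mm from the turning axis towards the yellow triangle, 54 mm above the table. It does not turn with the carousel.
- disc: The carousel's pale wooden disc, 250 mm across, 10 mm thick, top 32 mm above the table. Turns endlessly both ways about its vertical axis; light friction (under 1 N at the rim), stops almost at once when not pushed. Origin on the axis at its underside; x axis points at the blue jar. Five aluminium collars (12 mm high, 55 mm across) hold the jars, 65 mm from the axis, every 72 degrees from the x axis.
- peg_top (a point): Top of one of five red upright pegs at the disc's rim, for pushing: 12 mm diameter, tops 60 mm above the table (28 mm above the disc), centres 112 mm from the axis, midway in angle between the jars: at 36 (this one), 108, 180, 252 and 324 degrees from the disc's x axis.
- jar_blue_mid (a point): Loose closed jar, blue all over with a lid of the same blue and a paper label, 44 mm across, 60 mm tall, about 100 g, standing in a collar of the carousel with 1.5 mm play (the jar that must face the front). Point half-way up the jar, 62 mm above the table as it stands; z is the jar's axis.
- jar_white_mid (a point): Loose closed jar, white all over with a lid of the same white and a paper label, 44 mm across, 60 mm tall, about 100 g, standing in a collar of the carousel with 1.5 mm play; which collar it is in changes. Point half-way up the jar, 62 mm above the table as it stands; z is the jar's axis.
- jar_black_mid (a point): Loose closed jar, black all over with a lid of the same black and a paper label, 44 mm across, 60 mm tall, about 100 g, standing in a collar of the carousel with 1.5 mm play; which collar it is in changes. Point half-way up the jar, 62 mm above the table as it stands; z is the jar's axis.
- jar_orange_mid (a point): Loose closed jar, orange all over with a lid of the same orange and a paper label, 44 mm across, 60 mm tall, about 100 g, standing in a collar of the carousel with 1.5 mm play; which collar it is in changes. Point half-way up the jar, 62 mm above the table as it stands; z is the jar's axis.
- jar_green_mid (a point): Loose closed jar, green all over with a lid of the same green and a paper label, 44 mm across, 60 mm tall, about 100 g, standing in a collar of the carousel with 1.5 mm play; which collar it is in changes. Point half-way up the jar, 62 mm above the table as it stands; z is the jar's axis.
- amber_bottle_mid (a point): Loose amber glass bottle with a white stopper, 52 mm across, 115 mm tall, standing beside the carousel. Point at its centre, half-way up.
- paperweight_mid (a point): Loose domed green glass paperweight, 68 mm across, 32 mm tall, beside the carousel. Point at its centre, half-way up.
- tin_mid (a point): Loose steel tin with a copper band, 68 mm across, 85 mm tall, behind the carousel. Point at its centre, half-way up.

How it is judged:
By the outcome, as a careful person would: the job done as asked, in the order asked, and still so for the second after the job is handed in, with the robot touching nothing.
It also fails if it takes over 40 s, if anything falls off the work surface, if the arm or the gripper's body presses on something with over 40 N, if the wrist force passes 120 N, or if a joint passes its speed limit or range.

ROBOT

A 6-joint arm with a two-finger parallel gripper is mounted at the origin on the work surface. World frame = base frame: x ahead of the robot, y to its left, z up, the work surface at z = 0. Lengths are in m, angles in degrees, forces in N, time in s.
With the tool pointing down it reaches from about 0.4 to 0.825 m from the base axis. Payload 7 kg.
Tool frame: the origin (TCP) lies on the front face of the gripper's body, between the roots of the fingers; the fingertips stand 66 mm ahead of it and the grasp point (between the pads) lies 47 mm ahead of it; z points along the fingers, y is the line along which they close (so a half turn about z gives the same grasp; the last joint's range is limited). The gripper opens to 88 mm and grips with 3 to 60 N. Pads are 19 mm wide; open, the fingers measure 130 mm over their backs; the gripper's body (78 mm by 193 mm) begins 47 mm behind the grasp point.
Start: joints at [85.892, 20.546, 0.682, 0, -70.136, -16.507], TCP at [0.238, 0.632, 0.292] pointing down, gripper open.
Joint ranges: [-176.03, 176.03], [-82.01, 121.73], [-58.28, 71.71], [-173.87, 95.51], [-174.79, -0.11], [-173.66, 173.66]. Speed limits (degrees/s): [136.94, 136.94, 172.46, 180, 180, 180].

INTERFACE

Orientations are given as [roll, pitch, yaw] about the fixed x, y, z axes, in that order (R = Rz(yaw) Ry(pitch) Rx(roll)).
In Python, from plant import ctrl gives the robot as it stands.
- The arm moves only by the tool send_rows, never from a script. Its argument "deltas" is a list of rows, each a list of 2 entries, a list of its own where there are three numbers: the shift along the tool's x, y, z each as a share of 800 mm, from -1 to 1, then the turn about the tool's z as a share of 90 degrees, from -1 to 1. A call has exactly 5 rows; each row is the pose to reach, as a shift and turn from the pose commanded when the call began, along the tool's axes at that moment; what a row does not reach only later rows make up. A row lasts 1/12 s, in which the tool goes at most 41.7 mm and 7.16 degrees, less where a joint would pass 70% of its speed; a pose out of reach is approached as far as the arm can. A call with a number of a shift or a turn outside -1 to 1 is refused whole. A call with a gripper value outside its range is refused whole. "gripper" is the opening, from 0 (shut) to 1 (fully open), set as the call begins (left out, the last holds). The fingers move at their own pace and stop on an object; the grip force is fixed at half the most. Time passes only in rows, so rows that repeat a pose let the fingers close, or fill a call up. It gives the time, the measured TCP pose, the force, the opening and the grip force at its end, in the units of the state.
- ctrl.get_obs(): the state, without advancing time (a new reading comes with each control period).
- ctrl.snapshot(name): name is "scene" or "top" or "wrist"; returns a dict with "color" (480x640x3 uint8, red, green, blue), "vertical_fov" (degrees; the focal length in pixels is half the picture's height over the tangent of half this angle, whatever the lens; pixels are square), "cx", "cy" (the principal point, pixels), "rvec" (rotation vector, rad) and "tvec" (3), from world to camera coordinates, as OpenCV has them. Camera axes: x right, y down, z forward; pixel columns grow to the right and rows downward; lengths in m; the calibration is good to about 2 mm. The wrist camera is an equidistant fisheye: a pixel r from the principal point sees the ray r / f radians off the axis. A picture is of the moment at which its call begins. There is no depth.
- ctrl.close_job(): hands the job in; it is judged then, once.
Trained networks look in a picture, given as the dict that the camera call returned (one of the last four; its "shot" number tells which), for a name from the list of things; names that differ only in an ending like _2 or _b are one class to them, and where a whole thing is asked for, a point or a joint stands for the part that bears it (a point fixed in the world has none). Each returns a list of dicts, best first, with "conf" (0 to 1); they miss things now and then, are a little off and sometimes report something else, mostly with a low value. They report only what shows in the picture. A call takes as long as a camera call.
- ctrl.boxes_of(picture, thing): "xy" ([column, row] as shares, 0 to 1, of the picture: columns of its width, rows of its height, amid what is visible of it).
- ctrl.cut_out(picture, thing): "pixels" (480x640 bool, what is visible of it) and "xy" ([column, row] as shares, 0 to 1, of the picture: columns of its width, rows of its height, amid what is visible of it).
The state is a dict: "clock": time; "joint_pos": joint angles; "qvel": joint speeds; "tau": joint torques, N m; "tool_pos": TCP position; "orientation": TCP orientation; "force": force on the tool from outside, world axes, zero at the start; "moment": the same for the moment, N m; "opening": finger opening in m; "gripper_force": force on a finger pad.
Only numpy, scipy, OpenCV 4.12 (cv2) and the standard library are available. Lean on these libraries where they do the work, as an engineer would, in place of code of your own. Each camera call takes 0.05 s, during which the arm holds its last target. There are 200 camera calls.

## Working session

There is one attempt and no reset: what is moved stays moved. The work goes in short steps, Python scripts to look and compute and a tool call to move; the robot and the scene stay as the last step left them, time stands still between calls to the robot, and variables do not carry over. Pictures are saved under pics/ and viewed, at most 10 in all, crops included, and the job is handed in when it is done.

Besides the shell and the picture viewer there is one more tool, called after "Call:" as name(argument=value, ...), one argument or row to a line, values as JSON. send_rows: Moves the arm, as the interface text tells. Shift numbers are shares of 800 mm and turn numbers shares of 90 degrees, none past 1 either way. Its arguments: {"type":"object","properties":{"deltas":{"type":"array","items":{"type":"array"}},"gripper":{"type":"number"}},"required":["deltas"]}

```bash
mkdir -p pics; cat > h.py <<'E'
import numpy as np, cv2
from plant import ctrl
from scipy.spatial.transform import Rotation as R
def ray(p,u,v):
    f=240/np.tan(np.radians(p["vertical_fov"])/2)
    M=cv2.Rodrigues(np.array(p["rvec"],float))[0]; t=np.array(p["tvec"],float).ravel()
    d=np.array([(u-p["cx"])/f,(v-p["cy"])/f,1.])
    return -M.T@t, M.T@d
def at_z(p,u,v,z):
    c,d=ray(p,u,v); return (c+d*(z-c[2])/d[2])[:2]
def save(p,n): cv2.imwrite(f"pics/{n}.png",p["color"][:,:,::-1])
E
python3 - <<'E'
from h import *
o=ctrl.get_obs(); print(o["clock"],o["tool_pos"],o["orientation"],o["opening"])
for cam in("top","scene"):
    p=ctrl.snapshot(cam); save(p,cam+"0"); print(cam,ray(p,320,240))
    for n,z in [("board",.008),("disc",.032),("peg_top",.06),("jar_blue_mid",.062),("jar_white_mid",.062),("jar_black_mid",.062),("jar_orange_mid",.062),("jar_green_mid",.062),("amber_bottle_mid",.0575),("paperweight_mid",.016),("tin_mid",.0425)]:
        for b in ctrl.boxes_of(p,n)[:6]:
            if b["conf"]<.3: continue
            u,v=b["xy"][0]*640,b["xy"][1]*480
            print(n,round(b["conf"],2),round(u),round(v),at_z(p,u,v,z).round(4))
E
```

```text
0.0 [0.23756036 0.63139319 0.29120681] [ 1.79902941e+02 -9.23138582e-03 -2.06245639e+01] 0.08763522199349885
top (array([0.56827295, 0.0634777 , 0.98766687]), array([ 0.07368317, -0.01240743, -0.99732581]))
board 0.7 359 313 [ 0.4812 -0.0314]
disc 0.9 392 266 [ 0.5826 -0.1017]
peg_top 0.53 359 314 [ 0.4844 -0.0268]
jar_blue_mid 0.78 368 280 [ 0.5533 -0.047 ]
jar_white_mid 0.58 414 245 [ 0.6248 -0.1414]
jar_white_mid 0.38 378 239 [ 0.6384 -0.0675]
jar_black_mid 0.92 400 297 [ 0.5194 -0.1123]
jar_orange_mid 0.74 427 278 [ 0.557  -0.1684]
jar_orange_mid 0.7 392 266 [ 0.5812 -0.0965]
jar_green_mid 0.72 379 240 [ 0.6363 -0.071 ]
jar_green_mid 0.31 362 313 [ 0.4858 -0.0338]
amber_bottle_mid 0.83 279 219 [0.6814 0.1378]
paperweight_mid 0.66 502 298 [ 0.5136 -0.3396]
paperweight_mid 0.49 500 235 [ 0.6495 -0.3396]
tin_mid 0.89 499 236 [ 0.6456 -0.3274]
scene (array([ 0.96190463, -0.39367631,  1.02650947]), array([-0.3016872 ,  0.42333092, -0.85428921]))
board 0.7 239 354 [ 0.6308 -0.2178]
disc 0.7 254 305 [ 0.5921 -0.12  ]
peg_top 0.64 237 353 [ 0.6428 -0.227 ]
peg_top 0.55 249 303 [ 0.5915 -0.1293]
jar_blue_mid 0.92 262 264 [ 0.5533 -0.0412]
jar_white_mid 0.78 259 318 [ 0.6308 -0.1425]
jar_black_mid 0.71 228 278 [ 0.5179 -0.1122]
jar_black_mid 0.47 205 400 [ 0.6557 -0.3325]
jar_orange_mid 0.75 223 306 [ 0.5523 -0.1668]
jar_orange_mid 0.5 355 241 [0.6868 0.1282]
jar_green_mid 0.81 278 288 [ 0.6208 -0.0672]
amber_bottle_mid 0.75 355 238 [0.6813 0.1374]
amber_bottle_mid 0.66 225 308 [ 0.5572 -0.1667]
paperweight_mid 0.95 156 368 [ 0.5144 -0.3414]
tin_mid 0.75 204 397 [ 0.6429 -0.3289]
```

```bash
python3 - <<'E'
import cv2
a=cv2.imread("pics/top0.png")[150:390,250:550]; cv2.imwrite("pics/top0c.png",cv2.resize(a,(750,600),interpolation=cv2.INTER_CUBIC))
E
```

```text
(no output)
```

View pics/top0c.png

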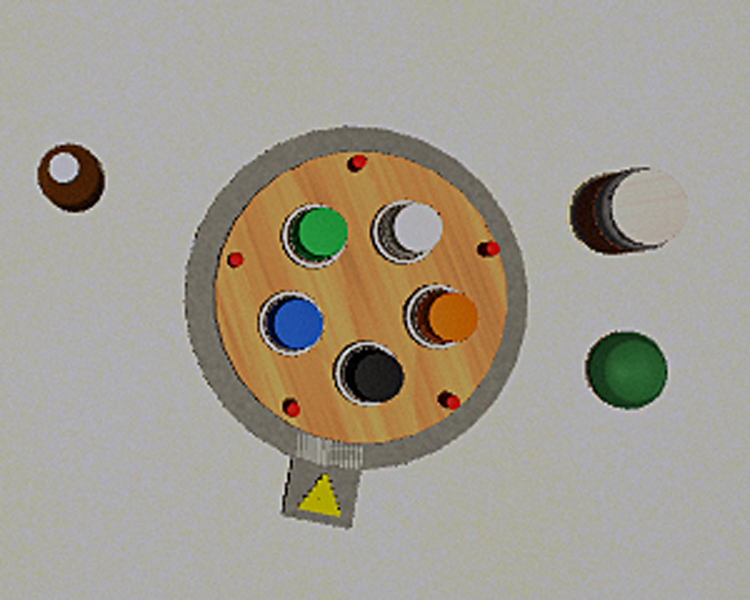

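View pics/scene0.png

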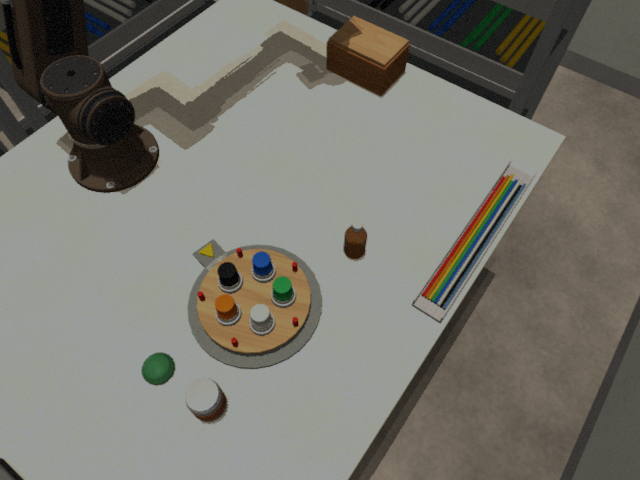

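```bash
cat >> h.py <<'E'
from scipy.optimize import least_squares
def blobs(p,lo,hi,lo2=None,hi2=None,amin=6,z=.06):
    h=cv2.cvtColor(p["color"],cv2.COLOR_RGB2HSV); m=cv2.inRange(h,lo,hi)
    if lo2: m|=cv2.inRange(h,lo2,hi2)
    n,_,s,c=cv2.connectedComponentsWithStats(m)
    return [(s[i,4],at_z(p,*c[i],z)) for i in range(1,n) if s[i,4]>=amin]
def pegs(p,c0=(.58,-.107),z=.05):
    P=blobs(p,(0,150,90),(5,255,255),(172,150,90),(180,255,255),z=z)
    return np.array([q for a,q in P if .09<np.hypot(*(q-c0))<.135])
def fit(P,c0=(.58,-.107),a0=None):
    # angle of disc mod 72 (peg angle-36), fit centre with r=.112
    def f(x):
        e=P-x[:2]; a=np.arctan2(e[:,1],e[:,0]); k=np.round((a-x[2])/np.radians(72))
        b=x[2]+k*np.radians(72)
        return (e-.112*np.c_[np.cos(b),np.sin(b)]).ravel()
    e=P[0]-c0
    r=least_squares(f,[*c0,np.arctan2(e[1],e[0])]); return r.x[:2],np.degrees(r.x[2])%72,np.sqrt(2*r.cost/len(P))
E
python3 - <<'E'
from h import *
for cam in("top","scene"):
    p=ctrl.snapshot(cam)
    P=pegs(p); print(cam,P.round(4).tolist()); c,a,r=fit(P); print("fit",c.round(4),a.round(2),r.round(4))
    for A,q in blobs(p,(22,150,100),(34,255,255),amin=30,z=.008):
        e=q-c; print("yellow",A,q.round(4),np.hypot(*e).round(4),np.degrees(np.arctan2(e[1],e[0])).round(2))
    m=max(ctrl.cut_out(p,"jar_blue_mid"),key=lambda d:d["conf"]); 
    q=at_z(p,m["xy"][0]*640,m["xy"][1]*480,.062);e=q-c; print("blue",q,np.hypot(*e),np.degrees(np.arctan2(e[1],e[0])))
    # board rim: grey? use cut_out
    m=ctrl.cut_out(p,"board"); print([ (d["conf"],d["pixels"].sum()) for d in m])
E
```

```text
top [[0.6917, -0.1024], [0.6176, -0.2137], [0.6092, 0.0017], [0.4895, -0.1773], [0.484, -0.0443]]
fit [ 0.5784 -0.1072] 2.27 0.0013
yellow 331 [0.89   0.3633] 0.5644 56.48
yellow 150 [ 0.404  -0.0725] 0.1778 168.74
blue [ 0.55678617 -0.03898189] 0.07155782791462217 107.57268050379392
[(0.87, np.int64(4761))]
scene [[0.4834, -0.0402], [0.6082, 0.0054], [0.4881, -0.173], [0.6898, -0.0994], [0.6156, -0.2087]]
fit [ 0.577  -0.1032] 2.04 0.0008
yellow 410 [0.8896 0.3354] 0.5385 54.52
yellow 111 [ 0.4046 -0.0704] 0.1755 169.25
blue [ 0.54659935 -0.03951115] 0.07055682772332286 115.53398093974513
[(0.78, np.int64(3957))]
```

```bash
cat >> h.py <<'E'
C=np.array([.5777,-.1052])
def rows(targets):
    """targets: list of (x,y,z,yaw) -> shares from current pose"""
    o=ctrl.get_obs(); p=np.array(o["tool_pos"]); y0=o["orientation"][2]; M=R.from_euler("xyz",[180,0,y0],degrees=True).as_matrix()
    print(o["clock"],p.round(4),np.round(o["orientation"],2),o["joint_pos"])
    for t in targets:
        s=M.T@(np.array(t[:3])-p)/.8; print(s.round(4).tolist(), round(-((t[3]-y0+180)%360-180)/90,4))
def pol(th,z,r=.118): a=np.radians(th); return (*(C+r*np.array([np.cos(a),np.sin(a)])),z,th-90)
E
python3 -c "
from h import *
rows([pol(62,.292)])"
```

```text
1.5 [0.2377 0.6317 0.2921] [180.     0.   -20.62] [ 8.58906407e+01  2.05479225e+01  6.82979415e-01 -1.18312946e-03
 -7.01372102e+01 -1.65076111e+01]
[0.7411, 0.5662, 0.0002] 0.082
```

Call:
send_rows(
  deltas=[
    [[0.741,0.566,0],0.08],
    [[0.741,0.566,0],0.08],
    [[0.741,0.566,0],0.08],
    [[0.741,0.566,0],0.08],
    [[0.741,0.566,0],0.08],
  ],
  gripper=0,
)

```text
clock: 1.92
tool_pos: [0.3487, 0.4534, 0.2923]
orientation: [-180.0, -0.0, -27.8]
force: [1.3, 1.1, 0.6]
opening: 0.06
gripper_force: 0.0
```

```bash
python3 -c "
from h import *
rows([pol(62,.292)])"
```

```text
1.9167 [0.3487 0.4534 0.2923] [-179.98   -0.    -27.78] [ 7.20360551e+01  1.08796698e+01 -1.26149123e+01  5.46268459e-03
 -6.64847358e+01 -9.81685751e+00]
[0.5793, 0.3369, 0.0004] 0.0025
```

Call:
send_rows(
  deltas=[
    [[0.579,0.337,0],0],
    [[0.579,0.337,0],0],
    [[0.579,0.337,0],0],
    [[0.579,0.337,0],0],
    [[0.579,0.337,0],0],
  ],
)

```text
clock: 2.33
tool_pos: [0.4591, 0.2765, 0.2926]
orientation: [-179.9, -0.0, -27.8]
force: [1.0, 0.1, 0.2]
opening: 0.0265
gripper_force: 0.0
```

```bash
python3 -c "
from h import *
rows([pol(62,.292)])"
```

```text
2.3333 [0.4591 0.2765 0.2926] [-1.7995e+02 -1.0000e-02 -2.7800e+01] [ 5.20355158e+01  7.39170294e+00 -1.68472775e+01  3.53001648e-03
 -6.57049923e+01  1.01677480e+01]
[0.3542, 0.2055, 0.0008] 0.0023
```

Call:
send_rows(
  deltas=[
    [[0.354,0.206,0],0],
    [[0.354,0.206,0],0],
    [[0.354,0.206,0],0],
    [[0.354,0.206,0],0],
    [[0.354,0.206,0],0],
  ],
)

```text
clock: 2.75
tool_pos: [0.5696, 0.0997, 0.2926]
orientation: [-180.0, -0.0, -27.8]
force: [1.1, 1.1, -0.0]
opening: 0.0009
gripper_force: 0.0
```

```bash
python3 -c "
from h import *
rows([pol(62,.292)])"
```

```text
2.75 [0.5696 0.0997 0.2926] [-1.7996e+02 -3.0000e-02 -2.7800e+01] [ 2.93056620e+01  1.14536932e+01 -1.18509472e+01  3.22808746e-03
 -6.66496116e+01  3.28897941e+01]
[0.129, 0.0744, 0.0007] 0.0022
```

Call:
send_rows(
  deltas=[
    [[0.129,0.074,0],0],
    [[0.129,0.074,0],0],
    [[0.129,0.074,0],0],
    [[0.129,0.074,0.05],0],
    [[0.129,0.074,0.1],0],
  ],
)

```text
clock: 3.17
tool_pos: [0.6348, -0.0009, 0.2133]
orientation: [-179.8, -0.3, -28.0]
force: [0.4, 0.1, -1.9]
opening: 0.0006
gripper_force: 0.0
```

```bash
python3 -c "
from h import *
rows([pol(62,.112)])
p=ctrl.snapshot('wrist'); save(p,'w1'); p=ctrl.snapshot('top'); P=pegs(p); print(P.round(4), fit(P) if len(P)>2 else '')"
```

```text
3.1667 [ 0.6348 -0.0009  0.2133] [-179.78   -0.26  -28.01] [ 1.75246070e+01  1.99857574e+01 -1.09816849e+01  3.65196229e-02
 -5.86950863e+01  4.44461290e+01]
[-0.0018, 0.0011, 0.1266] -0.0001
[[ 0.6175 -0.213 ]
 [ 0.4895 -0.1768]
 [ 0.4845 -0.0441]] (array([ 0.57798187, -0.10729127]), np.float64(2.18572439331777), np.float64(0.0008669039382065672))
```

View pics/w1.png

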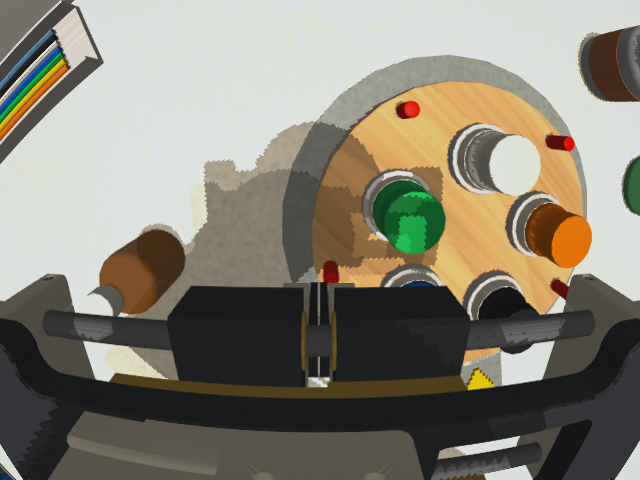

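```bash
python3 - <<'E'
from h import *
p=ctrl.snapshot('wrist')
f=240/np.tan(np.radians(p["vertical_fov"])/2)
K=np.array([[f,0,p["cx"]],[0,f,p["cy"]],[0,0,1]])
t=ctrl.get_obs()["tool_pos"]
a=np.radians(74.2)
pts=np.array([[t[0],t[1],t[2]-.066],[*(C+.112*np.array([np.cos(a),np.sin(a)])),.06],[t[0],t[1],.05]])
print(cv2.fisheye.projectPoints(pts[:,None],np.array(p["rvec"],float),np.array(p["tvec"],float),K,np.zeros(4))[0].squeeze())
E
```

```text
[[312.71257005 296.78347269]
 [326.47371997 270.77156023]
 [313.77942522 237.50455513]]
```

Call:
send_rows(
  deltas=[
    [[0,0.001,0.05],0],
    [[0,0.001,0.1],0],
    [[0,0.001,0.126],0],
    [[0,0.001,0.126],0],
    [[0,0.001,0.126],0],
  ],
)

```text
clock: 3.73
tool_pos: [0.6333, 0.0011, 0.1133]
orientation: [-180.0, -0.1, -27.7]
force: [0.7, -0.0, 0.8]
opening: 0.001
gripper_force: 0.0
```

```bash
python3 -c "
from h import *
rows([pol(62+4*k,.112) for k in range(1,6)])"
```

```text
3.7333 [0.6333 0.0011 0.1133] [-1.800e+02 -8.000e-02 -2.771e+01] [ 17.75980459  25.86089287 -16.86616829   0.07500612 -47.21469458
  44.47932469]
[-0.0093, 0.0028, 0.0017] -0.0412
[-0.0195, 0.0038, 0.0017] -0.0857
[-0.0297, 0.0055, 0.0017] -0.1301
[-0.0397, 0.008, 0.0017] -0.1746
[-0.0495, 0.0111, 0.0017] -0.219
```

Call:
send_rows(
  deltas=[
    [[-0.0093,0.0028,0],-0.041],
    [[-0.0195,0.0038,0],-0.086],
    [[-0.0297,0.0055,0],-0.13],
    [[-0.0397,0.008,0],-0.175],
    [[-0.0495,0.0111,0],-0.219],
  ],
)

```text
clock: 4.15
tool_pos: [0.5953, 0.0122, 0.1158]
orientation: [-179.9, -0.4, -7.8]
force: [0.7, -0.7, 0.1]
opening: -0.0001
gripper_force: 0.4
```

```bash
python3 -c "
from h import *
rows([pol(82+4*k,.112) for k in range(1,6)])
p=ctrl.snapshot('top'); P=pegs(p); print(P.round(4), fit(P) if len(P)>2 else '')"
```

```text
4.15 [0.5953 0.0122 0.1158] [-179.87   -0.37   -7.81] [ 19.99973011  22.64995298 -22.03384496   0.08298636 -44.93439023
  62.13187002]
[-0.0116, 0.0012, 0.0047] -0.0423
[-0.0219, 0.0023, 0.0047] -0.0868
[-0.032, 0.004, 0.0047] -0.1312
[-0.042, 0.0065, 0.0047] -0.1757
[-0.0518, 0.0096, 0.0047] -0.2201
[[ 0.645  -0.1985]
 [ 0.5121 -0.1985]
 [ 0.471  -0.072 ]] (array([ 0.57819309, -0.1074598 ]), np.float64(17.991970398545476), np.float64(0.0009477020679501617))
```

Call:
send_rows(
  deltas=[
    [[-0.011,0.0012,0.002],-0.042],
    [[-0.0215,0.0023,0.002],-0.087],
    [[-0.0317,0.004,0.002],-0.131],
    [[-0.0418,0.0065,0.002],-0.176],
    [[-0.0516,0.0096,0.002],-0.22],
  ],
)

```text
clock: 4.62
tool_pos: [0.5533, 0.0102, 0.1134]
orientation: [-180.0, -0.4, 11.9]
force: [0.5, -0.7, 0.6]
opening: 0.0003
gripper_force: 0.5
```

```bash
python3 -c "
from h import *
rows([pol(102+4*k,.112) for k in range(1,6)])
p=ctrl.snapshot('top'); P=pegs(p); print(P.round(4), fit(P) if len(P)>2 else '')"
```

```text
4.6167 [0.5533 0.0102 0.1134] [-180.     -0.35   11.89] [ 21.3719519   19.5863477  -27.57612204   0.08521534 -42.49043769
  80.45353752]
[-0.0105, 0.0003, 0.0017] -0.0457
[-0.0207, 0.0014, 0.0017] -0.0901
[-0.0308, 0.0033, 0.0017] -0.1346
[-0.0408, 0.0058, 0.0017] -0.179
[-0.0506, 0.009, 0.0017] -0.2235
[[ 0.6727 -0.169 ]
 [ 0.6664 -0.0364]
 [ 0.5489 -0.2163]
 [ 0.4657 -0.1128]] (array([ 0.57847121, -0.10745562]), np.float64(38.81140133671723), np.float64(0.0008666124384496767))
```

Call:
send_rows(
  deltas=[
    [[-0.0105,0.0003,0.0005],-0.046],
    [[-0.0207,0.0014,0.0005],-0.09],
    [[-0.0308,0.0033,0.0005],-0.135],
    [[-0.0408,0.0058,0.0005],-0.179],
    [[-0.0482,0.0082,0.0005],-0.213],
  ],
)

```text
clock: 5.08
tool_pos: [0.5164, -0.0043, 0.1121]
orientation: [179.9, -0.3, 31.0]
force: [0.2, -0.4, 0.8]
opening: 0.0006
gripper_force: 0.4
```

```bash
python3 -c "
from h import *
rows([pol(a,.112) for a in (122,124,125)])
for cam in ('top','scene'):
  p=ctrl.snapshot(cam); P=pegs(p); print(len(P), fit(P) if len(P)>2 else '')"
```

```text
5.0833 [ 0.5164 -0.0043  0.1121] [179.92  -0.26  30.96] [ 2.13476516e+01  1.68166851e+01 -3.22504688e+01  5.66534322e-02
 -4.06601660e+01  9.95676347e+01]
[-0.0019, 0.0001, 0.0002] -0.0116
[-0.007, 0.0003, 0.0002] -0.0338
[-0.0096, 0.0004, 0.0002] -0.0449
3 (array([ 0.57881449, -0.10713919]), np.float64(58.48460714408628), np.float64(0.0006525115765767205))
4 (array([ 0.57694915, -0.10332324]), np.float64(59.54539284577558), np.float64(0.0008197190532925633))
```

```bash
python3 -c "
from h import *
for cam in ('top','scene'):
  p=ctrl.snapshot(cam); P=pegs(p); c,a,r=fit(P); print(len(P),c,a)
  for A,q in blobs(p,(22,150,100),(34,255,255),amin=30,z=.008): e=q-c;print(A,np.degrees(np.arctan2(e[1],e[0]))-36-72)
rows([pol(a,.112) for a in (122,123,124,125)])
"
```

```text
3 [ 0.57910929 -0.1070906 ] 59.91322233996091
408 -51.61141498834257
4 [ 0.5773066  -0.10334742] 59.772345113067644
424 -53.63361878742402
113 61.24444514399218
5.2833 [ 0.5161 -0.0044  0.1111] [ 1.7995e+02 -1.7000e-01  3.0690e+01] [ 2.13398483e+01  1.69192828e+01 -3.22761192e+01  3.47209545e-02
 -4.06279774e+01  9.93257067e+01]
[-0.0014, 0.0002, -0.0012] -0.0145
[-0.004, 0.0003, -0.0012] -0.0256
[-0.0066, 0.0004, -0.0012] -0.0368
[-0.0091, 0.0006, -0.0012] -0.0479
```

Call:
send_rows(
  deltas=[
    [[-0.001,0.0,0],-0.005],
    [[-0.002,0.0001,0],-0.009],
    [[-0.0028,0.0002,0],-0.013],
    [[-0.0028,0.0002,0],-0.013],
    [[0.012,0,0],-0.013],
  ],
)

```text
clock: 5.7
tool_pos: [0.5214, -0.0007, 0.1092]
orientation: [-180.0, 0.1, 32.0]
force: [-1.1, -0.2, -0.5]
opening: 0.0006
gripper_force: 0.0
```

Call:
send_rows(
  deltas=[
    [[0,0,-0.05],0],
    [[0,0,-0.1],0],
    [[0,0,-0.15],0],
    [[0.04,-0.04,-0.15],0],
    [[0.08,-0.08,-0.15],0],
  ],
)

```text
clock: 6.12
tool_pos: [0.5432, 0.0817, 0.2329]
orientation: [180.0, -0.4, 31.8]
force: [1.3, 0.1, -0.5]
opening: 0.0005
gripper_force: 0.0
```

```bash
python3 -c "
from h import *
for cam in ('top','scene'):
  p=ctrl.snapshot(cam); save(p,cam+'2'); P=pegs(p); c,a,r=fit(P); print(len(P),c,a)
  for A,q in blobs(p,(22,150,100),(34,255,255),amin=30,z=.008): e=q-c;print(A,np.degrees(np.arctan2(e[1],e[0]))-36-72)
print(ctrl.get_obs()['tool_pos'])
"
```

```text
5 [ 0.57851297 -0.1069609 ] 60.61285568303492
435 -52.06470696911871
155 60.73418896197174
5 [ 0.57691574 -0.10321697] 60.53715972558874
424 -53.65728251404745
115 61.320574080940276
[0.54362138 0.08555137 0.23021749]
```

View pics/top2.png

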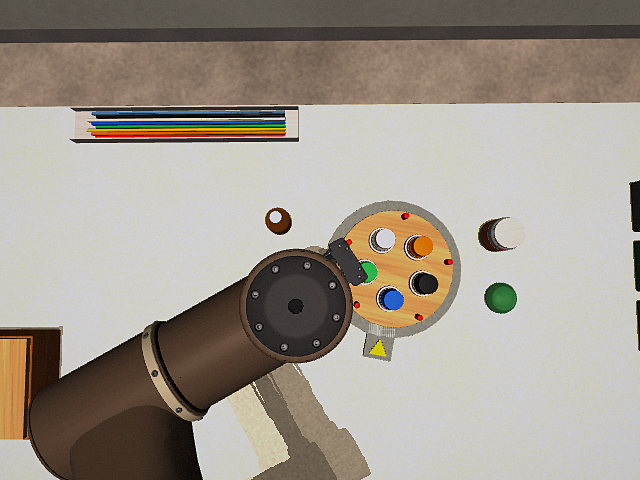

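The blue jar (391,299) now stands in front of the triangle (377,348). All the jars are upright, the bottle, paperweight and tin haven't moved, and the hand is clear.

Call:
send_rows(
  deltas=[
    [[0,0,0],0],
    [[0,0,0],0],
    [[0,0,0],0],
    [[0,0,0],0],
    [[0,0,0],0],
  ],
)

```text
clock: 6.63
tool_pos: [0.5414, 0.0805, 0.2292]
orientation: [-180.0, 0.0, 32.0]
force: [0.9, -0.0, -0.2]
opening: 0.0001
gripper_force: 0.0
```

```bash
python3 -c "
from plant import ctrl
print(ctrl.close_job())"
```

```text
the job is handed in; nothing more can be done
None
```

The blue jar is at the front, within about 1° of the yellow triangle's line by both cameras; all jars are standing, the hand is clear, and the job was handed in at about 6.6 s.

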